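Fit the thick horseshoe spacer on the bead press's guide rod

TASK

Take the thicker of the two horseshoe spacers and slide it flat along the press plate, open end first, onto the guide rod and in under the sprung collar. Push it gently until it is fully home, with the collar snapped down behind the humps on its prongs, then let go and leave it lying flat there. Leave the thin spacer and everything else where it is.

Things in the scene. Friction and masses are not known exactly. Their poses are not given: they have to be found in the camera images.
- thick_spacer: The thicker of two steel horseshoe spacers: body 8 mm thick, 114 x 41 mm, 0.12 to 0.19 kg, flat on the bench. Origin on the underside, where the rod's axis stands when the spacer is fully home: 7 mm in front of the flat bottom of the gap. x axis: along the spacer towards the open end of the gap; z up.
- thick_mouth (a point): Middle of the open end of the thick spacer's gap, on the underside, 36 mm along x from the spacer's origin. The gap is 17 mm wide (y = -8.5 to 8.5 mm), flared over the last 8 mm. Each prong rises from 4 mm at its end (x = 36 mm) by a ramp to a hump 11 mm high (x = 15 to 11.5 mm), then steps down to the 8 mm body.
- thick_tab (a point): Grip point in the thick spacer's upright tab, 62 mm behind the origin (x = -62 mm) and 34 mm above the underside. The tab is 30 mm long along x, 10 mm thick along y (pinch it across this) and its top is 50 mm above the underside; the flat neck under it is 14 mm wide and 8 mm high.
- thin_spacer: The thinner horseshoe spacer: body 4 mm thick, humps 5.5 mm high, otherwise the same outline, tab, origin and axes; not wanted, leave it.
- press: Bead-press base, fixed: dark steel plate, flat top 16 mm above the bench. Origin on the bench under the middle of the rod's slot; the plate spans x = -95 to 55 mm, y = -45 to 45 mm. x axis: the way a spacer is pushed on, roughly away from the robot; the plate on the -x side is free.
- post: Slot in the press plate, with all it carries: an upright rod 14 mm thick with a brass knob (top 88 mm above the bench) and the sprung collar. Origin and axes as the press. The rod is clamped up to 13 mm before or behind the slot's middle (y = 0); just where is not measured, so home must be felt. More than 15 N on rod and collar strains them.
- collar (a joint): Lift of the sprung aluminium collar on the rod, in m: 0 at rest, its flat 26 mm wide foot 6 mm above the plate; 0.005 on the thick spacer's humps; 0.002 when it has dropped behind them and the spacer is home. Spring 3 to 5 N. The push is some 5 to 25 N up the ramps (more if pressed down), less on the humps, drops as the collar snaps down; within 3 mm more it rises steeply as the rod meets the gap's bottom.
- slag: Bystander: lump of black scrap glass, 34 x 52 x 26 mm; leave it where it is. Origin: centre of its underside.
- bead_dish: Bystander: round white enamel dish of beads, 85 mm across, 17 mm high; leave it where it is. Origin: centre of its underside.
- tweezers: Bystander: long steel tweezers lying flat, 190 mm; leave it where it is. Origin: centre of its underside.
- pink_stone: Bystander: pink sharpening stone, 22 x 85 x 14 mm; leave it where it is. Origin: centre of its underside.
- cork: Bystander: scorched cork block, 30 x 60 x 24 mm; leave it where it is. Origin: centre of its underside.
- graphite_block: Bystander: flat black graphite pad, 52 x 82 x 11 mm; leave it where it is. Origin: centre of its underside.
- lighter: Bystander: black pocket lighter lying flat, 65 mm; leave it where it is. Origin: centre of its underside.
Things that resemble listed ones, but are neither listed nor needed, are in the scene too. What is shaped like the thick_spacer but purple is not meant.

How it is judged:
By the outcome, as a careful person would: the job done as asked, in the order asked, and still so for the second after the job is handed in, with the robot touching nothing.
It also fails if it takes over 67 s, if anything falls off the work surface, if the arm or the gripper's body presses on something with over 40 N, if the wrist force passes 120 N, or if a joint passes its speed limit or range.

ROBOT

A 6-joint arm with a two-finger parallel gripper is mounted at the origin on a cart in front of the work surface, level with it; the furniture and walls round the work are solid. World frame = base frame: x ahead of the robot, y to its left, z up, the work surface at z = 0. Lengths are in m, angles in rad, forces in N, time in s.
With the tool pointing down it reaches from about 0.225 to 0.875 m from the base axis. Payload 3.4 kg.
Tool frame: the origin (TCP) lies between the finger pads; the fingertips stand 14 mm ahead of it and the grasp point (between the pads) lies 5 mm behind it; y points along the fingers, x is the direction in which the jaws open and shut, and the axes are right-handed (so a half turn about y gives the same grasp; the last joint's range is limited). The gripper opens to 85 mm and grips with 20 to 120 N. Pads are 22 mm wide; open, the fingers measure 114 mm over their backs; the gripper's body (76 mm by 85 mm) begins 54 mm behind the grasp point. The pads swing forward as they close: fully open they stand 13 mm farther back than shut.
Start: joints at [1.048, 0.276, 1.505, -0, 1.361, -0.121], TCP at [0.225, 0.529, 0.245] pointing down, gripper open.
Joint ranges: [-2.89, 2.89], [-0.75, 2.08], [0.22, 2.7], [-1.18, 4.32], [0.11, 2.71], [-2.7, 2.7]. Speed limits (rad/s): [2.57, 2.57, 3.14, 3.14, 3.14, 3.14].

INTERFACE

Orientations are given as a unit quaternion [x, y, z, w].
In Python, from bench import r, imaging, ticket gives the robot as it stands. The module is installed in compiled form; this text tells all that it offers.
- The arm moves only by the tool drive_tool, never from a script. Its argument "deltas" is a list of rows, each a list of 3 entries, a list of its own where there are three numbers: the shift along the world's x, y, z in m, then the turn, a rotation vector about the world's x, y, z in degrees, then the gripper's target within -1 to 1 (shut at 1, half-way at 0, fully open at -1). In form: [[[tx, ty, tz], [wx, wy, wz], fingers], ...]. A call has 1 to 20 rows; each row shifts and turns the commanded pose from where the row before left it; what a row does not reach is not made up. A row lasts 1/12 s, in which the tool goes at most 41.7 mm and 7.16 degrees, less where a joint would pass 70% of its speed; a pose out of reach is approached as far as the arm can. A call is refused whole if a number of a shift passes 0.0417 or a number of a turn 7.16, either way. A call with a gripper value outside its range is refused whole. The fingers move at their own pace and stop on an object; "force" is the grip in N (left out, the last holds). Time passes only in rows, so rows that do not move let the fingers close. It gives the time, the measured TCP pose, the force and the opening at its end, in the units of the state.
- r.get_state(): the state, without advancing time (a new reading comes with each control period).
- imaging.capture(name): name is "side" or "top"; returns a dict with "img" (400x640x3 uint8, blue, green, red), "z_map" (400x640 float32, m along the optical axis (not along the pixel's ray), 0 where there is no reading), "vertical_fov" (degrees; the focal length in pixels is half the picture's height over the tangent of half this angle, whatever the lens; pixels are square), "cx", "cy" (the principal point, pixels), "dist_coeffs" ([k1, k2, p1, p2, k3] as OpenCV has them; the pictures are not rectified), "cam_to_world" (4x4, takes a point from camera to world coordinates). Camera axes: x right, y down, z forward; pixel columns grow to the right and rows downward; lengths in m; the calibration is good to about 2 mm. A picture is of the moment at which its call begins.
- ticket.close_job(): hands the job in, once; it reports no verdict.
The state is a dict: "time": time; "qpos": joint angles; "dq": joint speeds; "effort": joint torques, N m; "ee_pos": TCP position; "ee_rot": TCP orientation; "ft_force": force on the tool from outside, world axes, zero at the start; "torque": the same for the moment, N m; "finger_gap": finger opening in m.
Only numpy, scipy, OpenCV 4.12 (cv2) and the standard library are available. Lean on these libraries where they do the work, as an engineer would, in place of code of your own. Each camera call takes 0.05 s, during which the arm holds its last target. There are 200 camera calls.

## Working session

There is one attempt and no reset: what is moved stays moved. The work goes in short steps, Python scripts to look and compute and a tool call to move; the robot and the scene stay as the last step left them, time stands still between calls to the robot, and variables do not carry over. Pictures are saved under pics/ and viewed, about 8 in all and at most 12, crops included, and the job is handed in when it is done.

Besides the shell and the picture viewer there is one more tool, called after "Call:" as a command line: name --argument value ..., lists and objects as JSON in quotes. drive_tool: Moves the arm, as the interface text tells. Its arguments: {"type":"object","properties":{"deltas":{"type":"array","items":{"type":"array"}},"force":{"type":"number"}},"required":["deltas"]}

```bash
mkdir -p pics; cat > h.py <<'E'
import numpy as np, cv2
from bench import r, imaging, ticket
def cap(n):
    d=imaging.capture(n); h=d["img"].shape[0]
    f=h/2/np.tan(np.radians(d["vertical_fov"])/2)
    d["K"]=np.array([[f,0,d["cx"]],[0,f,d["cy"]],[0,0,1.]]); d["D"]=np.array(d["dist_coeffs"],float)
    d["T"]=np.array(d["cam_to_world"]); return d
def cloud(d):
    h,w=d["z_map"].shape
    uv=np.stack(np.meshgrid(np.arange(w),np.arange(h)),-1).reshape(-1,1,2).astype(float)
    n=cv2.undistortPoints(uv,d["K"],d["D"]).reshape(h,w,2)
    z=d["z_map"][...,None]; P=np.concatenate([n*z,z],-1)
    W=P@d["T"][:3,:3].T+d["T"][:3,3]; W[d["z_map"]==0]=np.nan; return W
E
python3 - <<'E'
from h import *
for n in ("top","side"):
    d=cap(n); cv2.imwrite(f"pics/{n}0.png",d["img"]); np.savez(f"{n}0.npz",img=d["img"],W=cloud(d))
    print(n,d["K"][0,0],d["D"],d["T"].round(3).tolist())
print(r.get_state())
E
```

```text
top 484.9066110354946 [-0.15053764  0.          0.          0.          0.        ] [[0.017, -0.98, 0.198, 0.269], [-1.0, -0.019, -0.01, -0.099], [0.014, -0.198, -0.98, 1.375], [0.0, 0.0, 0.0, 1.0]]
side 406.89448627437264 [0.00842367 0.         0.         0.         0.        ] [[0.996, -0.043, 0.073, 0.472], [-0.085, -0.514, 0.854, -1.038], [0.001, -0.857, -0.516, 0.599], [0.0, 0.0, 0.0, 1.0]]
{'time': 0.1, 'qpos': array([ 1.04798856e+00,  2.76519865e-01,  1.50601228e+00,  7.97778314e-06,
        1.36068214e+00, -1.20981398e-01]), 'dq': array([-0.00022852, -0.00059201, -0.00412674, -0.0003298 ,  0.00090793,
       -0.00085584]), 'effort': array([ 2.77917738e-03, -4.17697549e+01, -2.46404296e+01, -1.09212631e-04,
        5.75910788e-03, -2.93539870e-05]), 'ee_pos': array([0.22465122, 0.52881504, 0.24453067]), 'ee_rot': array([ 0.58997848,  0.38964556, -0.39067371, -0.58947076]), 'ft_force': array([ 3.61523380e-04,  3.94948674e-02, -5.58123557e-01]), 'torque': array([ 0.0141696 , -0.02730145,  0.02018988]), 'finger_gap': 0.085324873792802}
```

View pics/top0.png

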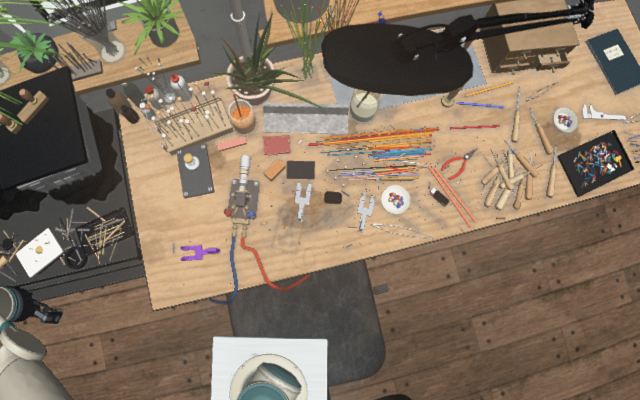

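View pics/side0.png

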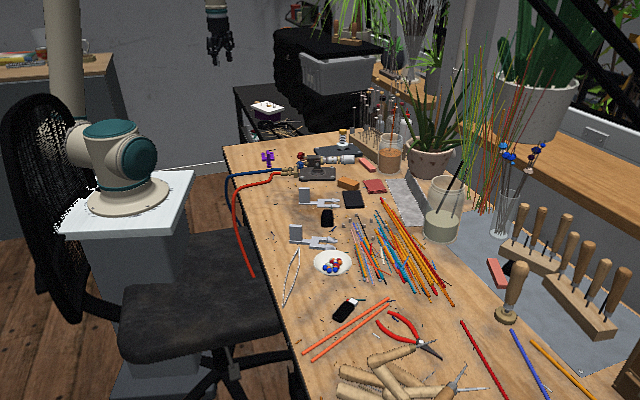

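Candidates in the top view: grey horseshoes at (303,200) and (366,210), plus the purple one at (200,252), which isn't meant. The press with the brass knob is at (195,168). Next I'll make a close crop and measure heights.

```bash
python3 - <<'E'
from h import *
d=np.load("top0.npz"); im=d["img"];W=d["W"]
s=np.load("side0.npz")
a=cv2.resize(im[172:240,280:390],None,fx=5,fy=5,interpolation=cv2.INTER_CUBIC)
b=cv2.resize(s["img"][180:260,270:350],None,fx=3.4,fy=3.4,interpolation=cv2.INTER_CUBIC)
b=b[:250]
c=cv2.resize(im[135:205,165:225],None,fx=3.4,fy=3.4,interpolation=cv2.INTER_CUBIC)
o=np.zeros((600,800,3),np.uint8); o[:340,:550]=a; o[345:345+b.shape[0],:b.shape[1]]=b; o[345:345+c.shape[0],300:300+c.shape[1]]=c
c2=cv2.resize(s["img"][120:190,300:370],None,fx=3.5,fy=3.5,interpolation=cv2.INTER_CUBIC); o[345:345+c2.shape[0],530:530+c2.shape[1]]=c2
cv2.imwrite("pics/crop1.png",o)
for n,(u,v) in dict(A=(303,200),B=(366,210),press=(195,175),pr2=(205,185),knob=(190,160)).items(): print(n,W[v,u].round(4))
for n,(u0,u1,v0,v1) in dict(A=(290,316,180,224),B=(353,379,190,234),bench=(320,330,205,220)).items():
    Z=W[v0:v1,u0:u1,2]; print(n); print(np.histogram(Z[~np.isnan(Z)],bins=np.arange(-.006,.06,.002)))
E
```

```text
A [ 0.5404 -0.0854  0.0082]
B [ 0.5149 -0.267   0.0068]
press [0.6064 0.2295 0.0177]
pr2 [0.5774 0.1984 0.0166]
knob [0.6327 0.2305 0.084 ]
A
(array([ 72, 184, 228, 239, 187, 103,  36,  15,   2,   1,   0,   0,   1,
         2,   0,   0,   0,   1,   1,   1,   0,   0,   1,   1,   0,   4,
        10,  14,   5,   3,   1,   2]), array([-0.006, -0.004, -0.002,  0.   ,  0.002,  0.004,  0.006,  0.008,
        0.01 ,  0.012,  0.014,  0.016,  0.018,  0.02 ,  0.022,  0.024,
        0.026,  0.028,  0.03 ,  0.032,  0.034,  0.036,  0.038,  0.04 ,
        0.042,  0.044,  0.046,  0.048,  0.05 ,  0.052,  0.054,  0.056,
        0.058]))
B
(array([ 57, 159, 212, 202, 146,  91,  93,  57,  36,  14,   5,   1,   1,
         1,   0,   0,   1,   3,   0,   1,   1,   2,   0,   0,   2,   4,
        10,  12,   9,   3,   1,   0]), array([-0.006, -0.004, -0.002,  0.   ,  0.002,  0.004,  0.006,  0.008,
        0.01 ,  0.012,  0.014,  0.016,  0.018,  0.02 ,  0.022,  0.024,
        0.026,  0.028,  0.03 ,  0.032,  0.034,  0.036,  0.038,  0.04 ,
        0.042,  0.044,  0.046,  0.048,  0.05 ,  0.052,  0.054,  0.056,
        0.058]))
bench
(array([ 6, 28, 30, 46, 25,  6,  5,  0,  0,  0,  0,  0,  0,  0,  0,  0,  0,
        0,  0,  0,  0,  0,  0,  0,  0,  0,  0,  0,  0,  0,  0,  0]), array([-0.006, -0.004, -0.002,  0.   ,  0.002,  0.004,  0.006,  0.008,
        0.01 ,  0.012,  0.014,  0.016,  0.018,  0.02 ,  0.022,  0.024,
        0.026,  0.028,  0.03 ,  0.032,  0.034,  0.036,  0.038,  0.04 ,
        0.042,  0.044,  0.046,  0.048,  0.05 ,  0.052,  0.054,  0.056,
        0.058]))
```

View pics/crop1.png

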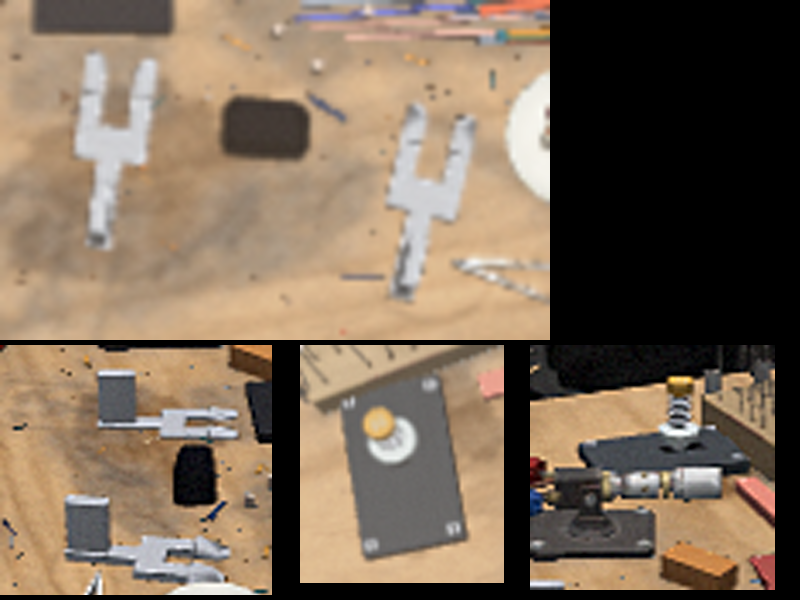

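The crop shows B (top 366,210; side lower one) has the higher ramps and humps and casts the thicker edge. A (303,200) is the thin one, so I choose B. The press is plate (195,170), with the rod near its far end. Next I'll measure both poses.

```bash
cat >> h.py <<'E'
def ortho(d,x0,y0,hx,hy,z,res=.0005):
    # image rows: x decreasing; cols: y decreasing
    xs=x0+hx-np.arange(int(2*hx/res))*res; ys=y0+hy-np.arange(int(2*hy/res))*res
    X,Y=np.meshgrid(xs,ys,indexing="ij"); P=np.stack([X,Y,np.full_like(X,z)],-1).reshape(-1,3)
    V=np.linalg.inv(d["T"]); uv,_=cv2.projectPoints(P,cv2.Rodrigues(V[:3,:3])[0],V[:3,3],d["K"],d["D"])
    uv=uv.reshape(*X.shape,2).astype(np.float32)
    return cv2.remap(d["img"],uv[...,0],uv[...,1],cv2.INTER_LINEAR),X,Y
E
python3 - <<'E'
from h import *
from scipy.optimize import minimize
def R(t): return np.array([[np.cos(t),-np.sin(t)],[np.sin(t),np.cos(t)]])
ds=[cap("top") for _ in range(3)]
d=ds[0]; d["img"]=np.mean([q["img"] for q in ds],0).astype(np.uint8)
d2=cap("side")
o,X,Y=ortho(d,.515,-.265,.085,.05,.007)
hsv=cv2.cvtColor(o,cv2.COLOR_BGR2HSV); sat=hsv[...,1].astype(float)
m=((sat<60)&(hsv[...,2]>130)).astype(np.uint8)
n,l,st,_=cv2.connectedComponentsWithStats(m); k=1+np.argmax(st[1:,4]); m=(l==k).astype(float); print("area mm2",m.sum()*.25)
cv2.imwrite("pics/o.png",np.hstack([o,cv2.cvtColor((m*255).astype(np.uint8),cv2.COLOR_GRAY2BGR)]))
ms=cv2.GaussianBlur(m,(0,0),3)
def model(p):
    x,y,t,b=p; c,s=np.cos(t),np.sin(t); dx,dy=X-x,Y-y; u=(dx*c+dy*s)*1e3; v=np.abs(-dx*s+dy*c)*1e3
    sg=lambda q:1/(1+np.exp(-np.clip(q,-30,30)/1.))
    hw=8.5+np.clip(u-28,0,8)*.25
    body=sg(20.5-v)*sg(36-u)*sg(u-b)*(1-sg(hw-v)*sg(u+7)); neck=sg(7-v)*sg(u+77)*sg(b+2-u)
    return np.maximum(body,neck)
best=None
for t0 in (-.4,-.2,0):
    q=minimize(lambda p:((model(p)-ms)**2)[X>.0].sum(),[.53,-.27,t0,-22],method="Nelder-Mead",options=dict(initial_simplex=np.array([[.53,-.27,t0,-22]]+[[.53+.01*(i==0),-.27+.01*(i==1),t0+.15*(i==2),-22+5*(i==3)] for i in range(4)]),maxiter=600))
    if best is None or q.fun<best.fun: best=q
p=best.x; print("B",p.round(4),np.degrees(p[2]).round(2),best.fun, "tab",(p[:2]+R(p[2])@[-.062,0]).round(4))
# tab cloud top & side
for nm,dd in (("top",d),("side",d2)):
    W=cloud(dd); q=W[(W[...,2]>.025)&(W[...,2]<.056)&(np.hypot(W[...,0]-.46,W[...,1]+.28)<.05)]; print(nm,len(q),np.median(q,0).round(4),q[:,:2].min(0).round(4),q[:,:2].max(0).round(4))
# press
o,X,Y=ortho(d,.6,.225,.12,.1,.016)
hsv=cv2.cvtColor(o,cv2.COLOR_BGR2HSV)
m=((hsv[...,2]<110)&(hsv[...,1]<70)).astype(np.uint8); m=cv2.morphologyEx(m,cv2.MORPH_OPEN,np.ones((9,9)))
n,l,st,_=cv2.connectedComponentsWithStats(m); k=1+np.argmax(st[1:,4]); m=(l==k).astype(np.uint8)
c=cv2.findContours(m,cv2.RETR_EXTERNAL,cv2.CHAIN_APPROX_NONE)[0]; c=max(c,key=cv2.contourArea)
rc=cv2.minAreaRect(c); bx=cv2.boxPoints(rc); w=np.stack([.72-bx[:,1]*.0005,.325-bx[:,0]*.0005],1)
print("rect",rc[1][0]*.5,rc[1][1]*.5,rc[2]); print(w.round(4), "centre",w.mean(0).round(4))
cv2.drawContours(o,[bx.astype(int)],0,(0,0,255),1); cv2.imwrite("pics/o2.png",o)
W=cloud(d); q=W[(W[...,2]>.075)&(W[...,2]<.095)&(np.hypot(W[...,0]-.63,W[...,1]-.23)<.04)]; print("knob",len(q),np.mean(q,0).round(4))
W2=cloud(d2); q=W2[(W2[...,2]>.03)&(W2[...,2]<.095)&(np.hypot(W2[...,0]-.63,W2[...,1]-.23)<.03)]; print("knob side",len(q),np.mean(q,0).round(4))
# heights around torch / obstacles for y<.16
for W_,nm in((W,"top"),(W2,"side")):
  q=W_[(W_[...,0]>.35)&(W_[...,0]<.7)&(W_[...,1]<.17)&(W_[...,1]>-.33)&(W_[...,2]>.03)&(W_[...,2]<.4)]; print(nm,"max z",np.percentile(q[:,2],99.5), q[:,:].max(0))
o1=cv2.imread("pics/o.png"); h=max(o1.shape[0],o.shape[0]); z=np.zeros((h,o1.shape[1]+o.shape[1],3),np.uint8); z[:o1.shape[0],:o1.shape[1]]=o1; z[:o.shape[0],o1.shape[1]:]=o; cv2.imwrite("pics/o3.png",z)
E
```

```text
area mm2 2974.25
B [  0.5297  -0.2663  -0.2218 -29.4112] -12.71 551.7926406405034 tab [ 0.4692 -0.2527]
top 47 [ 0.4663 -0.2504  0.0486] [ 0.4529 -0.2586] [ 0.4818 -0.244 ]
side 140 [ 0.468  -0.2554  0.0406] [ 0.4533 -0.2613] [ 0.4838 -0.2449]
rect 154.0748291015625 88.56184387207031 77.47119140625
[[0.6896 0.2921]
 [0.7088 0.2056]
 [0.5584 0.1722]
 [0.5392 0.2587]] centre [0.624  0.2321]
knob 78 [0.6385 0.2356 0.0866]
knob side 147 [0.6383 0.2304 0.0574]
top max z 0.07040486777933512 [0.6999303  0.16879722 0.0716871 ]
side max z 0.06877220843909798 [0.69994091 0.16970811 0.07022242]
```

View pics/o3.png

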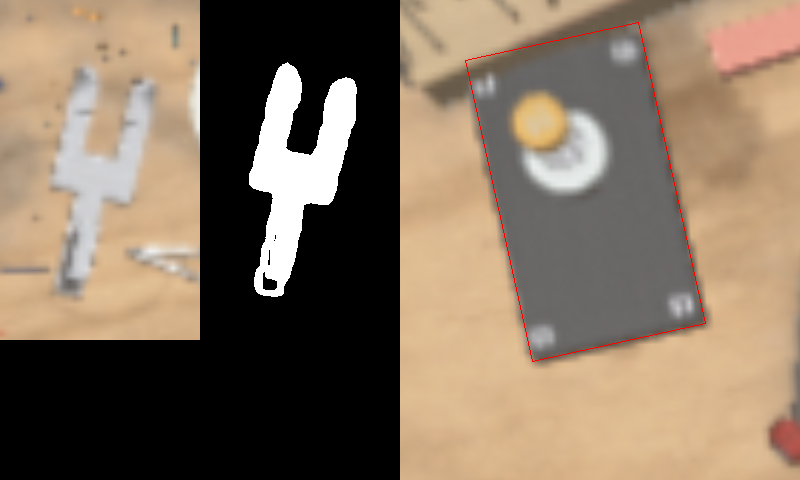

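Fit: thick spacer yaw is −12.7°, tab about (0.468, −0.253). Press axis is +12.5°, rod about (0.6385, 0.2356). The overlay matches the plate edges and shows the spacer mask clean.

```bash
cat >> h.py <<'E'
from scipy.spatial.transform import Rotation as Rot
def st():
    s=r.get_state(); M=Rot.from_quat(s["ee_rot"]).as_matrix()
    print("t",round(s["time"],2),"pos",s["ee_pos"].round(4),"F",s["ft_force"].round(2),"M",s["torque"].round(2),"gap",round(s["finger_gap"],4),"q",s["qpos"].round(2))
    print("jaw yaw",np.degrees(np.arctan2(M[1,0],M[0,0])).round(2),"down",M[:,1].round(4))
    return s
E
python3 - <<'E'
from h import *
st()
E
```

```text
t 0.3 pos [0.2248 0.5291 0.245 ] F [-0.8   0.31 -0.43] M [-0.03 -0.03  0.  ] gap 0.0853 q [ 1.05  0.28  1.51  0.    1.36 -0.12]
jaw yaw 66.98 down [-3.e-04 -5.e-04 -1.e+00]
```

Call:
drive_tool --deltas '[[[0.011, -0.035, -0.004], [0, 0, 0.5], 0], [[0.011, -0.035, -0.004], [0, 0, 0.5], 0], [[0.011, -0.035, -0.004], [0, 0, 0.5], 0], [[0.011, -0.035, -0.004], [0, 0, 0.5], 0], [[0.011, -0.035, -0.004], [0, 0, 0.5], 0], [[0.011, -0.035, -0.004], [0, 0, 0.5], 0], [[0.011, -0.035, -0.004], [0, 0, 0.5], 0], [[0.011, -0.035, -0.004], [0, 0, 0.5], 0], [[0.011, -0.035, -0.004], [0, 0, 0.5], 0], [[0.011, -0.035, -0.004], [0, 0, 0.5], 0], [[0.011, -0.035, -0.004], [0, 0, 0.5], 0], [[0.011, -0.035, -0.004], [0, 0, 0.5], 0], [[0.011, -0.035, -0.004], [0, 0, 0.5], 0], [[0.011, -0.035, -0.004], [0, 0, 0.5], 0], [[0.011, -0.035, -0.004], [0, 0, 0.5], 0], [[0.011, -0.035, -0.004], [0, 0, 0.5], 0], [[0.011, -0.035, -0.004], [0, 0, 0.5], 0], [[0.011, -0.035, -0.004], [0, 0, 0.5], 0], [[0.011, -0.035, -0.004], [0, 0, 0.5], 0], [[0.011, -0.035, -0.004], [0, 0, 0.5], 0]]' --force 40

```text
time: 1.97
ee_pos: [0.4451, -0.1727, 0.1652]
ee_rot: [0.554, 0.44, -0.44, -0.553]
ft_force: [0.5, 0.5, 0.4]
finger_gap: 0.0426
```

Call:
drive_tool --deltas '[[[0.012, -0.04, -0.02], [0, 0, 0.3], 0], [[0.01, -0.04, -0.02], [0, 0, 0], 0], [[0, 0, 0], [0, 0, 0], 0], [[0, 0, 0], [0, 0, 0], 0]]'

```text
time: 2.3
ee_pos: [0.4644, -0.2445, 0.1277]
ee_rot: [-0.552, -0.44, 0.441, 0.554]
ft_force: [-0.9, 0.1, -0.2]
finger_gap: 0.0425
```

```bash
python3 - <<'E'
from h import *
st()
E
```

```text
t 2.3 pos [ 0.4644 -0.2445  0.1277] F [-0.88  0.12 -0.16] M [ 0.06 -0.03 -0.01] gap 0.0425 q [-0.62  0.3   1.79  0.    1.06 -1.96]
jaw yaw 77.11 down [-0.0023  0.0018 -1.    ]
```

Call:
drive_tool --deltas '[[[0.0036, -0.0085, 0], [0, 0, 0.2], 0], [[0, 0, -0.025], [0, 0, 0], 0], [[0, 0, -0.02], [0, 0, 0], 0], [[0, 0, -0.02], [0, 0, 0], 0], [[0, 0, -0.02], [0, 0, 0], 0], [[0, 0, -0.0137], [0, 0, 0], 0], [[0, 0, 0], [0, 0, 0], 0], [[0, 0, 0], [0, 0, 0], 0]]'

```text
time: 2.97
ee_pos: [0.4685, -0.2507, 0.0309]
ee_rot: [-0.551, -0.443, 0.443, 0.551]
ft_force: [0.1, -0.3, 0.0]
finger_gap: 0.0424
```

```bash
python3 - <<'E'
from h import *
st()
a=cap("top")["img"]; b=cap("side")["img"]
o=np.zeros((400,800,3),np.uint8); o[:400,:400]=cv2.resize(a[165:245,326:406],(400,400),interpolation=cv2.INTER_CUBIC); o[:,400:]=cv2.resize(b[190:270,270:350],(400,400),interpolation=cv2.INTER_CUBIC)
cv2.imwrite("pics/g1.png",o)
E
```

```text
t 2.97 pos [ 0.4685 -0.2507  0.0309] F [ 0.12 -0.31  0.05] M [-0.06  0.02  0.07] gap 0.0424 q [-0.62  0.42  1.89  0.    0.83 -1.98]
jaw yaw 77.56 down [-2.e-04  3.e-04 -1.e+00]
```

View pics/g1.png

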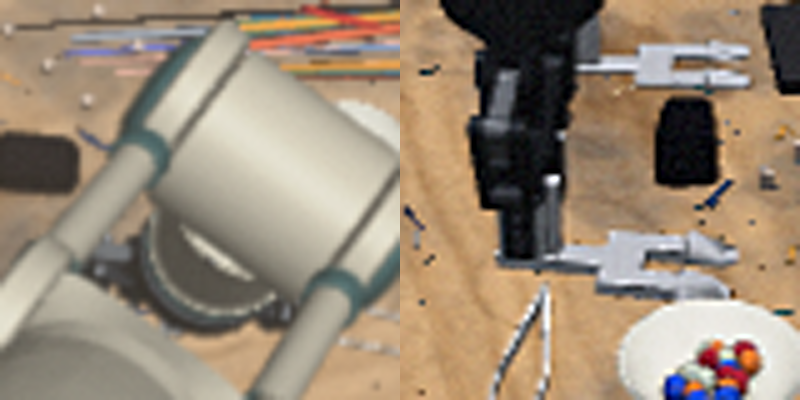

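The view from the side shows the fingers straddling the thick spacer's tab near (530,220 in the crop). The top view is blocked by the arm. Closing now.

Call:
drive_tool --deltas '[[[0.002, -0.0005, -0.0015], [0, 0, -0.2], 0], [[0, 0, 0], [0, 0, 0], 0.3], [[0, 0, 0], [0, 0, 0], 0.6], [[0, 0, 0], [0, 0, 0], 1], [[0, 0, 0], [0, 0, 0], 1], [[0, 0, 0], [0, 0, 0], 1], [[0, 0, 0], [0, 0, 0], 1], [[0, 0, 0], [0, 0, 0], 1]]' --force 80

```text
time: 3.73
ee_pos: [0.4708, -0.2525, 0.0296]
ee_rot: [0.553, 0.442, -0.441, -0.552]
ft_force: [-0.8, -0.0, 5.4]
finger_gap: 0.0093
```

```bash
python3 - <<'E'
from h import *
st()
E
```

```text
t 3.73 pos [ 0.4708 -0.2525  0.0296] F [-0.79 -0.    5.39] M [0.08 0.11 0.04] gap 0.0093 q [-0.62  0.43  1.89  0.    0.82 -1.97]
jaw yaw 77.28 down [ 1.e-03 -7.e-04 -1.e+00]
```

Call:
drive_tool --deltas '[[[0, 0, 0.01], [0, 0, 0], 1], [[0, 0, 0.025], [0, 0, 0], 1], [[0, 0, 0.03], [0, 0, 0], 1], [[0, 0, 0.03], [0, 0, 0], 1], [[0, 0, 0.03], [0, 0, 0], 1], [[0, 0, 0], [0, 0, 0], 1]]'

```text
time: 4.23
ee_pos: [0.4733, -0.2542, 0.16]
ee_rot: [0.556, 0.443, -0.44, -0.548]
ft_force: [1.2, 0.2, -1.1]
finger_gap: 0.0091
```

```bash
python3 - <<'E'
from h import *
st()
E
```

```text
t 4.23 pos [ 0.4733 -0.2542  0.16  ] F [ 1.22  0.22 -1.13] M [-0.02  0.01  0.02] gap 0.0091 q [-0.62  0.28  1.73  0.    1.13 -1.97]
jaw yaw 77.28 down [ 0.0093 -0.0065 -0.9999]
```

Call:
drive_tool --deltas '[[[0.0036, 0.033, 0], [0, 0, 1.8], 1], [[0.0036, 0.033, 0], [0, 0, 1.8], 1], [[0.0036, 0.033, 0], [0, 0, 1.8], 1], [[0.0036, 0.033, 0], [0, 0, 1.8], 1], [[0.0036, 0.033, 0], [0, 0, 1.8], 1], [[0.0036, 0.033, 0], [0, 0, 1.8], 1], [[0.0036, 0.033, 0], [0, 0, 1.8], 1], [[0.0036, 0.033, 0], [0, 0, 1.8], 1], [[0.0036, 0.033, 0], [0, 0, 1.8], 1], [[0.0036, 0.033, 0], [0, 0, 1.8], 1], [[0.0036, 0.033, 0], [0, 0, 1.8], 1], [[0.0036, 0.033, 0], [0, 0, 1.8], 1], [[0.0036, 0.033, 0], [0, 0, 1.8], 1], [[0.0036, 0.033, 0], [0, 0, 1.8], 1], [[0, 0, 0], [0, 0, 0], 1], [[0, 0, 0], [0, 0, 0], 1], [[0, 0, 0], [0, 0, 0], 1]]'

```text
time: 5.65
ee_pos: [0.5199, 0.2095, 0.1532]
ee_rot: [-0.442, -0.551, 0.552, 0.443]
ft_force: [0.1, -0.4, -0.9]
finger_gap: 0.0088
```

```bash
python3 - <<'E'
from h import *
st()
E
```

```text
t 5.65 pos [0.5199 0.2095 0.1532] F [ 0.06 -0.38 -0.91] M [-0.04 -0.02  0.03] gap 0.0088 q [ 0.26  0.32  1.68 -0.    1.14 -1.53]
jaw yaw 102.51 down [-0.002  -0.0011 -1.    ]
```

Call:
drive_tool --deltas '[[[-0.0195, -0.0043, 0], [0, 0, 0], 1], [[0, 0, -0.03], [0, 0, 0], 1], [[0, 0, -0.03], [0, 0, 0], 1], [[0, 0, -0.025], [0, 0, 0], 1], [[0, 0, -0.014], [0, 0, 0], 1], [[0, 0, 0], [0, 0, 0], 1], [[0, 0, 0], [0, 0, 0], 1]]'

```text
time: 6.23
ee_pos: [0.5007, 0.2041, 0.0545]
ee_rot: [-0.443, -0.55, 0.552, 0.444]
ft_force: [0.4, 0.0, -1.1]
finger_gap: 0.009
```

```bash
python3 - <<'E'
from h import *
st()
d=cap("top"); s=cap("side"); a=d["img"]; b=s["img"]
np.savez("pre.npz",a=a,b=b,Wa=cloud(d),Wb=cloud(s))
o=np.zeros((400,800,3),np.uint8); o[:400,:400]=cv2.resize(a[130:210,155:235],(400,400),interpolation=cv2.INTER_CUBIC); o[:,400:]=cv2.resize(b[120:190,285:355],(400,400),interpolation=cv2.INTER_CUBIC)
cv2.imwrite("pics/g2.png",o)
E
```

```text
t 6.23 pos [0.5007 0.2041 0.0545] F [ 0.38  0.01 -1.09] M [ 0.05  0.04 -0.  ] gap 0.009 q [ 0.26  0.4   1.85 -0.    0.9  -1.53]
jaw yaw 102.37 down [-2.2e-03 -8.0e-04 -1.0e+00]
```

View pics/g2.png

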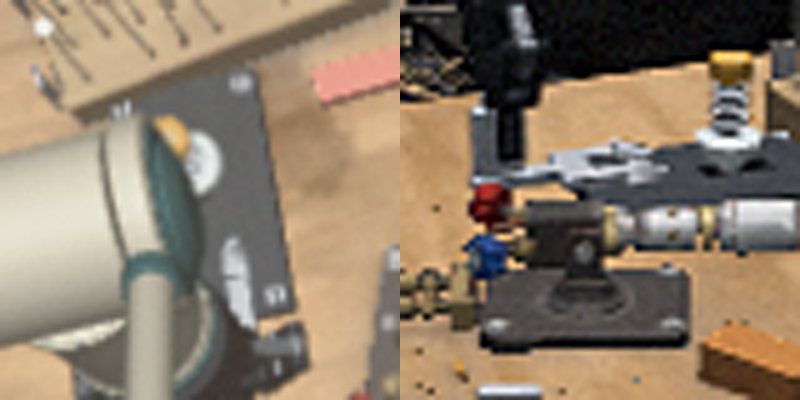

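The right prong is visible in the top crop at (235,270) over the plate, with clear space ahead to the rod. I'll measure its lateral offset from the plate's edge in the same image.

```bash
cat > lat.py <<'E'
from h import *
O=np.array([.6415,.2360]); t=np.radians(12.5); ex=np.array([np.cos(t),np.sin(t)]); ey=np.array([-ex[1],ex[0]])
def rows(d,z,xs,lo,hi):
    ys=np.arange(lo,hi,.00025); V=np.linalg.inv(d["T"]); out=[]
    for x in xs:
        P=np.c_[O+x*ex+ys[:,None]*ey, np.full(len(ys),z)]
        uv,_=cv2.projectPoints(P,cv2.Rodrigues(V[:3,:3])[0],V[:3,3],d["K"],d["D"])
        uv=uv.reshape(-1,1,2).astype(np.float32); out.append(cv2.remap(d["img"],uv[...,0],uv[...,1],cv2.INTER_LINEAR)[:,0].astype(float))
    return ys,np.array(out)
E
python3 - <<'E'
from lat import *
ds=[cap("top") for _ in range(4)]; d=ds[0]; d["img"]=np.mean([q["img"] for q in ds],0).astype(np.uint8)
for z,nm in ((.016,"plate right edge"),(.027,"prong outer"),(.034,"prong outer")):
    xs=np.arange(-.08,-.035,.004) if "prong" in nm else np.arange(-.07,.0,.01)
    lo,hi=(-.034,-.004) if "prong" in nm else (-.06,-.034)
    ys,p=rows(d,z,xs,lo,hi); res=[]
    for x,q in zip(xs,p):
        g=q.mean(1) if "prong" in nm else q[:,2]-0*q[:,0]
        gr=np.gradient(cv2.GaussianBlur(g.reshape(-1,1),(1,0x9),0).ravel())
        i=np.argmax(gr) if "prong" in nm else np.argmin(gr); j=np.argmin(gr)
        res.append((round(x*1e3),round(ys[i]*1e3,1),round(ys[j]*1e3,1),round(g.max())))
    print(nm,z,res)
E
```

```text
plate right edge 0.016 [(-70, np.float64(-45.2), np.float64(-45.2), 202), (-60, np.float64(-46.2), np.float64(-46.2), 203), (-50, np.float64(-45.0), np.float64(-45.0), 212), (-40, np.float64(-47.2), np.float64(-47.2), 206), (-30, np.float64(-45.5), np.float64(-45.5), 192), (-20, np.float64(-46.5), np.float64(-46.5), 176), (-10, np.float64(-45.0), np.float64(-45.0), 173), (0, np.float64(-44.2), np.float64(-44.2), 169)]
prong outer 0.027 [(-80, np.float64(-19.0), np.float64(-7.0), 211), (-76, np.float64(-20.0), np.float64(-7.5), 210), (-72, np.float64(-20.0), np.float64(-8.0), 207), (-68, np.float64(-21.2), np.float64(-6.0), 194), (-64, np.float64(-21.2), np.float64(-6.7), 207), (-60, np.float64(-18.7), np.float64(-8.0), 205), (-56, np.float64(-19.5), np.float64(-8.2), 199), (-52, np.float64(-19.5), np.float64(-9.2), 176), (-48, np.float64(-18.0), np.float64(-9.0), 184), (-44, np.float64(-18.2), np.float64(-13.2), 136), (-40, np.float64(-32.2), np.float64(-16.2), 103), (-36, np.float64(-19.7), np.float64(-17.7), 104)]
prong outer 0.034 [(-80, np.float64(-20.5), np.float64(-8.5), 210), (-76, np.float64(-21.5), np.float64(-9.2), 209), (-72, np.float64(-21.5), np.float64(-9.2), 195), (-68, np.float64(-22.7), np.float64(-8.5), 205), (-64, np.float64(-22.5), np.float64(-8.2), 207), (-60, np.float64(-21.5), np.float64(-8.5), 203), (-56, np.float64(-21.2), np.float64(-9.5), 184), (-52, np.float64(-19.7), np.float64(-10.0), 173), (-48, np.float64(-19.2), np.float64(-13.0), 160), (-44, np.float64(-19.2), np.float64(-13.5), 108), (-40, np.float64(-30.0), np.float64(-4.7), 103), (-36, np.float64(-22.0), np.float64(-5.0), 104)]
```

Call:
drive_tool --deltas '[[[0, 0, -0.004], [0, 0, 0], 1], [[0, 0, -0.003], [0, 0, 0], 1], [[0, 0, 0], [0, 0, 0], 1], [[0, 0, 0], [0, 0, 0], 1]]'

```text
time: 6.87
ee_pos: [0.501, 0.2056, 0.0476]
ee_rot: [-0.442, -0.551, 0.552, 0.443]
ft_force: [-0.0, 0.5, -0.7]
finger_gap: 0.0091
```

Call:
drive_tool --deltas '[[[0, 0, -0.001], [0, 0, 0], 1], [[0, 0, 0], [0, 0, 0], 1], [[0, 0, 0], [0, 0, 0], 1]]'

```text
time: 7.12
ee_pos: [0.5013, 0.2056, 0.0469]
ee_rot: [-0.443, -0.551, 0.551, 0.443]
ft_force: [1.0, -0.2, -0.8]
finger_gap: 0.0092
```

Call:
drive_tool --deltas '[[[0, 0, -0.0007], [0, 0, 0], 1], [[0, 0, 0], [0, 0, 0], 1], [[0, 0, 0], [0, 0, 0], 1]]'

```text
time: 7.37
ee_pos: [0.5012, 0.2056, 0.0462]
ee_rot: [-0.443, -0.551, 0.551, 0.443]
ft_force: [-0.1, -0.4, -0.8]
finger_gap: 0.0087
```

Call:
drive_tool --deltas '[[[0.0002, -0.0007, -0.0006], [0, 0, 0], 1], [[0, 0, 0], [0, 0, 0], 1], [[0, 0, 0], [0, 0, 0], 1]]'

```text
time: 7.62
ee_pos: [0.5016, 0.2049, 0.0457]
ee_rot: [0.443, 0.551, -0.551, -0.443]
ft_force: [0.4, 0.8, -0.7]
finger_gap: 0.0088
```

Call:
drive_tool --deltas '[[[0, 0, -0.0005], [0, 0, 0], 1], [[0, 0, 0], [0, 0, 0], 1], [[0, 0, 0], [0, 0, 0], 1]]'

```text
time: 7.87
ee_pos: [0.5015, 0.2049, 0.0455]
ee_rot: [0.443, 0.551, -0.551, -0.443]
ft_force: [-1.4, -0.3, 3.8]
finger_gap: 0.0091
```

Call:
drive_tool --deltas '[[[0, 0, -0.0005], [0, 0, 0], 1], [[0, 0, 0], [0, 0, 0], 1], [[0, 0, 0], [0, 0, 0], 1]]'

```text
time: 8.12
ee_pos: [0.5015, 0.2049, 0.0454]
ee_rot: [0.443, 0.552, -0.551, -0.443]
ft_force: [-2.8, -0.6, 6.9]
finger_gap: 0.0089
```

Call:
drive_tool --deltas '[[[0.0039, 0.00087, 0.0006], [0, 0, 0], 1], [[0.0039, 0.00087, 0], [0, 0, 0], 1], [[0.0039, 0.00087, 0], [0, 0, 0], 1], [[0.0039, 0.00087, 0], [0, 0, 0], 1], [[0, 0, 0], [0, 0, 0], 1], [[0, 0, 0], [0, 0, 0], 1]]'

```text
time: 8.62
ee_pos: [0.5171, 0.2084, 0.0456]
ee_rot: [-0.443, -0.551, 0.551, 0.443]
ft_force: [-2.6, -0.4, 5.3]
finger_gap: 0.0088
```

Call:
drive_tool --deltas '[[[0.00195, 0.00043, 0], [0, 0, 0], 1], [[0.00195, 0.00043, 0], [0, 0, 0], 1], [[0.00195, 0.00043, 0], [0, 0, 0], 1], [[0.00195, 0.00043, 0], [0, 0, 0], 1], [[0, 0, 0], [0, 0, 0], 1]]'

```text
time: 9.03
ee_pos: [0.524, 0.21, 0.0456]
ee_rot: [-0.442, -0.551, 0.552, 0.443]
ft_force: [-3.8, -0.3, 7.6]
finger_gap: 0.0093
```

Call:
drive_tool --deltas '[[[0.00195, 0.00043, 0], [0, 0, 0], 1], [[0.00195, 0.00043, 0], [0, 0, 0], 1], [[0.00195, 0.00043, 0], [0, 0, 0], 1], [[0, 0, 0], [0, 0, 0], 1]]'

```text
time: 9.37
ee_pos: [0.5299, 0.2113, 0.0456]
ee_rot: [-0.442, -0.551, 0.552, 0.443]
ft_force: [-5.0, -0.4, 7.1]
finger_gap: 0.0091
```

```bash
python3 - <<'E'
from h import *
st()
s=cap("side"); b=s["img"]; a=cap("top")["img"]
o=np.zeros((400,800,3),np.uint8); o[:400,:400]=cv2.resize(a[130:210,155:235],(400,400),interpolation=cv2.INTER_CUBIC); o[:,400:]=cv2.resize(b[125:175,310:360],(400,400),interpolation=cv2.INTER_CUBIC)
cv2.imwrite("pics/g3.png",o)
E
```

```text
t 9.37 pos [0.5299 0.2113 0.0456] F [-4.99 -0.4   7.09] M [-0.07  0.52  0.  ] gap 0.0091 q [ 0.26  0.45  1.79  0.    0.91 -1.53]
jaw yaw 102.48 down [-1.9e-03 -2.0e-04 -1.0e+00]
```

View pics/g3.png

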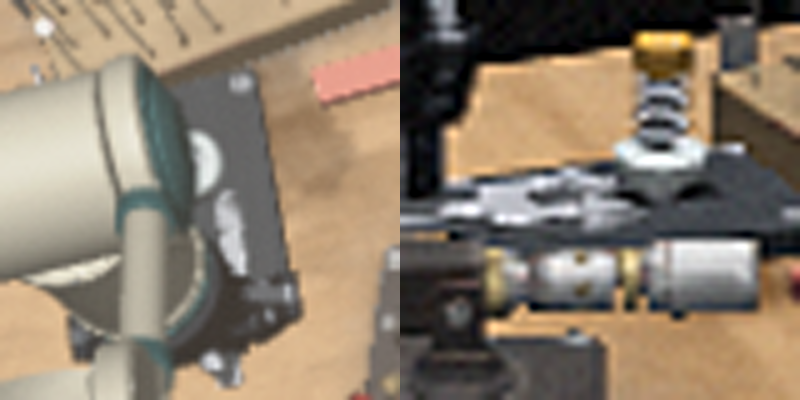

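The view shows the prong tips (crop 640,205) reaching under the collar flange, flat on the plate and centred. The down force has crept to 7 N, so I'll relieve it and then advance in small steps.

Call:
drive_tool --deltas '[[[0, 0, 0.0008], [0, 0, 0], 1], [[0, 0, 0], [0, 0, 0], 1], [[0, 0, 0], [0, 0, 0], 1]]'

```text
time: 9.72
ee_pos: [0.5311, 0.2114, 0.0457]
ee_rot: [0.443, 0.551, -0.551, -0.443]
ft_force: [0.1, -0.9, -1.6]
finger_gap: 0.009
```

Call:
drive_tool --deltas '[[[0.00195, 0.00043, 0], [0, 0, 0], 1], [[0.00195, 0.00043, 0], [0, 0, 0], 1], [[0, 0, 0], [0, 0, 0], 1]]'

```text
time: 9.97
ee_pos: [0.5355, 0.2124, 0.0459]
ee_rot: [0.443, 0.552, -0.551, -0.443]
ft_force: [0.9, -0.4, -1.0]
finger_gap: 0.0087
```

Call:
drive_tool --deltas '[[[0.00195, 0.00043, 0], [0, 0, 0], 1], [[0.00195, 0.00043, 0], [0, 0, 0], 1], [[0, 0, 0], [0, 0, 0], 1]]'

```text
time: 10.22
ee_pos: [0.5393, 0.2132, 0.046]
ee_rot: [0.443, 0.552, -0.551, -0.443]
ft_force: [-0.7, 0.4, -1.2]
finger_gap: 0.0087
```

Call:
drive_tool --deltas '[[[0.00195, 0.00043, -0.0002], [0, 0, 0], 1], [[0.00195, 0.00043, 0], [0, 0, 0], 1], [[0, 0, 0], [0, 0, 0], 1]]'

```text
time: 10.47
ee_pos: [0.5426, 0.214, 0.0458]
ee_rot: [-0.443, -0.551, 0.551, 0.443]
ft_force: [0.4, -0.8, -0.9]
finger_gap: 0.0089
```

Call:
drive_tool --deltas '[[[0.00195, 0.00043, 0], [0, 0, 0], 1], [[0.00195, 0.00043, 0], [0, 0, 0], 1], [[0, 0, 0], [0, 0, 0], 1]]'

```text
time: 10.72
ee_pos: [0.5435, 0.2142, 0.0459]
ee_rot: [-0.441, -0.55, 0.553, 0.444]
ft_force: [-5.6, -1.2, 4.1]
finger_gap: 0.0091
```

Call:
drive_tool --deltas '[[[0.00195, 0.00043, 0], [0, 0, 0], 1], [[0, 0, 0], [0, 0, 0], 1], [[0, 0, 0], [0, 0, 0], 1]]'

```text
time: 10.97
ee_pos: [0.544, 0.2143, 0.046]
ee_rot: [-0.441, -0.549, 0.554, 0.444]
ft_force: [-8.6, -1.7, 7.1]
finger_gap: 0.009
```

```bash
python3 - <<'E'
from h import *
st()
b=np.mean([cap("side")["img"] for _ in range(3)],0).astype(np.uint8)
cv2.imwrite("pics/g4.png",cv2.resize(b[125:175,295:365],(784,560),interpolation=cv2.INTER_CUBIC))
st()
E
```

```text
t 10.97 pos [0.544  0.2143 0.046 ] F [-8.58 -1.74  7.09] M [-0.22  1.07  0.01] gap 0.009 q [ 0.26  0.47  1.75  0.    0.93 -1.53]
jaw yaw 102.5 down [-0.0084 -0.002  -1.    ]
t 11.12 pos [0.544  0.2143 0.046 ] F [-9.86 -3.61  6.79] M [-0.2   1.07 -0.  ] gap 0.0089 q [ 0.26  0.47  1.75  0.    0.93 -1.53]
jaw yaw 102.5 down [-0.0082 -0.002  -1.    ]
```

View pics/g4.png

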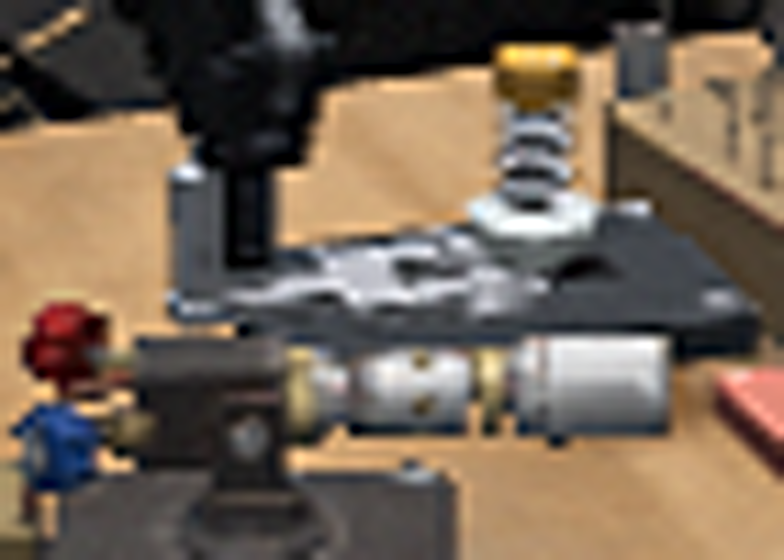

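The tips lie under the collar with the ramps just touching. The force is purely frontal, about 10 N, but the nose is being pressed down by a 0.5° tilt. I'll correct the pitch and continue gently.

Call:
drive_tool --deltas '[[[0, 0, 0.0002], [0.1, -0.45, 0], 1], [[0, 0, 0], [0, 0, 0], 1], [[0, 0, 0], [0, 0, 0], 1]]'

```text
time: 11.37
ee_pos: [0.5446, 0.2145, 0.0457]
ee_rot: [0.443, 0.552, -0.551, -0.443]
ft_force: [-6.1, -1.1, 3.0]
finger_gap: 0.0091
```

Call:
drive_tool --deltas '[[[0.00098, 0.00022, 0], [0, 0, 0], 1], [[0.00098, 0.00022, 0], [0, 0, 0], 1], [[0, 0, 0], [0, 0, 0], 1], [[0, 0, 0], [0, 0, 0], 1]]'

```text
time: 11.7
ee_pos: [0.5452, 0.2146, 0.0457]
ee_rot: [-0.442, -0.551, 0.552, 0.443]
ft_force: [-9.7, -2.3, 5.4]
finger_gap: 0.009
```

```bash
python3 - <<'E'
from h import *
st()
E
```

```text
t 11.7 pos [0.5452 0.2146 0.0457] F [-9.72 -2.32  5.36] M [-0.24  1.34  0.05] gap 0.009 q [ 0.26  0.47  1.75 -0.    0.92 -1.53]
jaw yaw 102.5 down [-2.2e-03 -6.0e-04 -1.0e+00]
```

Call:
drive_tool --deltas '[[[0.00098, 0.00022, 0], [0, 0, 0], 1], [[0.00098, 0.00022, 0.0002], [0.02, -0.1, 0], 1], [[0, 0, 0], [0, 0, 0], 1], [[0, 0, 0], [0, 0, 0], 1]]'

```text
time: 12.03
ee_pos: [0.5474, 0.2152, 0.0457]
ee_rot: [0.443, 0.551, -0.551, -0.443]
ft_force: [-9.3, -2.3, 4.5]
finger_gap: 0.0085
```

Call:
drive_tool --deltas '[[[0.00098, 0.00022, 0], [0, 0, 0], 1], [[0.00098, 0.00022, 0.0002], [0.02, -0.1, 0], 1], [[0, 0, 0], [0, 0, 0], 1], [[0, 0, 0], [0, 0, 0], 1]]'

```text
time: 12.37
ee_pos: [0.5493, 0.2157, 0.0457]
ee_rot: [0.443, 0.552, -0.551, -0.442]
ft_force: [-8.4, -1.3, 3.3]
finger_gap: 0.0093
```

```bash
python3 - <<'E'
from h import *
st()
E
```

```text
t 12.37 pos [0.5493 0.2157 0.0457] F [-8.4  -1.26  3.28] M [-0.14  1.35  0.09] gap 0.0093 q [ 0.26  0.47  1.75 -0.    0.92 -1.53]
jaw yaw 102.5 down [ 1.4e-03  3.0e-04 -1.0e+00]
```

Call:
drive_tool --deltas '[[[0.00098, 0.00022, 0], [0, 0, 0], 1], [[0.00098, 0.00022, 0], [0, 0, 0], 1], [[0.00098, 0.00022, 0], [0, 0, 0], 1], [[0, 0, 0], [0, 0, 0], 1]]'

```text
time: 12.7
ee_pos: [0.5497, 0.2158, 0.0457]
ee_rot: [-0.442, -0.55, 0.553, 0.443]
ft_force: [-13.9, -2.6, 8.4]
finger_gap: 0.0089
```

Call:
drive_tool --deltas '[[[0.00098, 0.00022, 0], [0, 0, 0], 1], [[0.00098, 0.00022, 0], [0, 0, 0], 1], [[0.00098, 0.00022, 0], [0, 0, 0], 1], [[0, 0, 0], [0, 0, 0], 1]]'

```text
time: 13.03
ee_pos: [0.5504, 0.216, 0.0458]
ee_rot: [-0.441, -0.549, 0.554, 0.444]
ft_force: [-17.8, -4.3, 12.7]
finger_gap: 0.0089
```

```bash
python3 - <<'E'
from h import *
st()
E
```

```text
t 13.03 pos [0.5504 0.216  0.0458] F [-17.82  -4.26  12.68] M [-0.4   2.38  0.16] gap 0.0089 q [ 0.26  0.48  1.74  0.    0.94 -1.53]
jaw yaw 102.53 down [-0.008 -0.002 -1.   ]
```

Call:
drive_tool --deltas '[[[0, 0, 0.0004], [0.1, -0.5, 0], 1], [[0, 0, 0.0004], [0, 0, 0], 1], [[0, 0, 0], [0, 0, 0], 1]]'

```text
time: 13.28
ee_pos: [0.5525, 0.2169, 0.0457]
ee_rot: [0.443, 0.553, -0.55, -0.442]
ft_force: [-12.7, 0.3, 3.4]
finger_gap: 0.009
```

```bash
python3 - <<'E'
from h import *
st()
E
```

```text
t 13.28 pos [0.5525 0.2169 0.0457] F [-12.67   0.26   3.38] M [-0.07  2.08  0.31] gap 0.009 q [ 0.26  0.47  1.74  0.    0.92 -1.53]
jaw yaw 102.53 down [ 0.0047  0.0015 -1.    ]
```

Call:
drive_tool --deltas '[[[-0.0002, 0.0008, 0], [0, 0, 0], 1], [[0, 0, 0], [0, 0, 0], 1], [[0, 0, 0], [0, 0, 0], 1]]'

```text
time: 13.53
ee_pos: [0.5526, 0.2173, 0.0457]
ee_rot: [0.444, 0.553, -0.55, -0.441]
ft_force: [-9.6, -1.9, 2.6]
finger_gap: 0.0089
```

```bash
python3 - <<'E'
from h import *
st()
E
```

```text
t 13.53 pos [0.5526 0.2173 0.0457] F [-9.57 -1.95  2.6 ] M [-0.27  1.99  0.18] gap 0.0089 q [ 0.26  0.47  1.74 -0.    0.92 -1.53]
jaw yaw 102.53 down [ 5.e-03  6.e-04 -1.e+00]
```

Call:
drive_tool --deltas '[[[0.0009, 0.0004, 0], [0, 0, 0], 1], [[0.00098, 0.00022, 0], [0, 0, 0], 1], [[0, 0, 0], [0, 0, 0], 1], [[0, 0, 0], [0, 0, 0], 1]]'

```text
time: 13.87
ee_pos: [0.5557, 0.2183, 0.0456]
ee_rot: [0.444, 0.554, -0.549, -0.441]
ft_force: [-8.4, -1.2, 0.9]
finger_gap: 0.0093
```

Call:
drive_tool --deltas '[[[0.00098, 0.00022, 0.0001], [0.02, -0.1, 0], 1], [[0.00098, 0.00022, 0.0001], [0, 0, 0], 1], [[0, 0, 0], [0, 0, 0], 1], [[0, 0, 0], [0, 0, 0], 1]]'

```text
time: 14.2
ee_pos: [0.5609, 0.2195, 0.0459]
ee_rot: [0.446, 0.556, -0.547, -0.439]
ft_force: [-3.6, 2.2, -5.6]
finger_gap: 0.0087
```

```bash
python3 - <<'E'
from h import *
st()
E
```

```text
t 14.2 pos [0.5609 0.2195 0.0459] F [-3.56  2.23 -5.55] M [0.03 1.12 0.12] gap 0.0087 q [ 0.26  0.48  1.73 -0.    0.92 -1.53]
jaw yaw 102.49 down [ 0.0155  0.0036 -0.9999]
```

Now on the humps (force dropped, advance about 5 mm). I'll level the tool out again, then carry on.

Call:
drive_tool --deltas '[[[0, 0, -0.0002], [-0.17, 0.8, 0], 1], [[0, 0, 0], [0, 0, 0], 1], [[0, 0, 0], [0, 0, 0], 1]]'

```text
time: 14.45
ee_pos: [0.5627, 0.2198, 0.0465]
ee_rot: [0.444, 0.553, -0.55, -0.442]
ft_force: [-4.2, 1.3, -6.5]
finger_gap: 0.0087
```

```bash
python3 - <<'E'
from h import *
st()
E
```

```text
t 14.45 pos [0.5627 0.2198 0.0465] F [-4.16  1.29 -6.45] M [0.13 1.28 0.27] gap 0.0087 q [ 0.26  0.49  1.72  0.    0.94 -1.53]
jaw yaw 102.48 down [ 0.005   0.0015 -1.    ]
```

Call:
drive_tool --deltas '[[[-0.0001, 0.0004, -0.0006], [-0.04, 0.2, 0], 1], [[0, 0, -0.0002], [0, 0, 0], 1], [[0, 0, 0], [0, 0, 0], 1]]'

```text
time: 14.7
ee_pos: [0.5635, 0.2201, 0.0463]
ee_rot: [0.444, 0.552, -0.55, -0.442]
ft_force: [-4.1, 0.6, -6.1]
finger_gap: 0.0092
```

```bash
python3 - <<'E'
from h import *
st()
E
```

```text
t 14.7 pos [0.5635 0.2201 0.0463] F [-4.11  0.59 -6.08] M [0.1  1.12 0.17] gap 0.0092 q [ 0.26  0.49  1.71 -0.    0.94 -1.53]
jaw yaw 102.48 down [ 4.e-03  9.e-04 -1.e+00]
```

Call:
drive_tool --deltas '[[[0, 0, -0.0006], [-0.04, 0.2, 0], 1], [[0.00098, 0.00022, 0], [0, 0, 0], 1], [[0.00098, 0.00022, 0], [0, 0, 0], 1], [[0, 0, 0], [0, 0, 0], 1]]'

```text
time: 15.03
ee_pos: [0.5656, 0.2206, 0.0461]
ee_rot: [0.443, 0.552, -0.551, -0.443]
ft_force: [-4.5, 0.3, -4.7]
finger_gap: 0.0092
```

Call:
drive_tool --deltas '[[[0.00098, 0.00022, -0.0002], [0, 0, 0], 1], [[0.00098, 0.00022, 0], [0, 0, 0], 1], [[0.00098, 0.00022, 0], [0, 0, 0], 1], [[0, 0, 0], [0, 0, 0], 1]]'

```text
time: 15.37
ee_pos: [0.5684, 0.2212, 0.046]
ee_rot: [0.443, 0.552, -0.551, -0.443]
ft_force: [-5.2, -0.1, -3.4]
finger_gap: 0.0089
```

```bash
python3 - <<'E'
from h import *
st()
E
```

```text
t 15.37 pos [0.5684 0.2212 0.046 ] F [-5.18 -0.11 -3.35] M [0.06 1.12 0.09] gap 0.0089 q [ 0.26  0.49  1.7   0.    0.95 -1.53]
jaw yaw 102.47 down [ 8.e-04  3.e-04 -1.e+00]
```

Smooth: level, about 5 N on the humps. Continuing in small steps and watching for the snap.

Call:
drive_tool --deltas '[[[0.00098, 0.00022, -0.0001], [0, 0, 0], 1], [[0.00098, 0.00022, 0], [0, 0, 0], 1], [[0.00098, 0.00022, 0], [0, 0, 0], 1], [[0, 0, 0], [0, 0, 0], 1]]'

```text
time: 15.7
ee_pos: [0.5713, 0.2218, 0.046]
ee_rot: [0.443, 0.552, -0.551, -0.443]
ft_force: [-4.8, 1.5, -2.7]
finger_gap: 0.0091
```

Call:
drive_tool --deltas '[[[0.00098, 0.00022, 0], [0, 0, 0], 1], [[0.00098, 0.00022, 0], [0, 0, 0], 1], [[0.00098, 0.00022, 0], [0, 0, 0], 1], [[0, 0, 0], [0, 0, 0], 1]]'

```text
time: 16.03
ee_pos: [0.5743, 0.2225, 0.046]
ee_rot: [0.443, 0.552, -0.551, -0.443]
ft_force: [-5.8, 0.6, -2.7]
finger_gap: 0.0093
```

Call:
drive_tool --deltas '[[[0.00098, 0.00022, 0], [0, 0, 0], 1], [[0.00098, 0.00022, 0], [0, 0, 0], 1], [[0, 0, 0], [0, 0, 0], 1]]'

```text
time: 16.28
ee_pos: [0.5763, 0.2229, 0.046]
ee_rot: [0.443, 0.552, -0.551, -0.443]
ft_force: [-5.0, 0.5, -3.9]
finger_gap: 0.0089
```

Call:
drive_tool --deltas '[[[0.0009, 0.0005, 0], [0, 0, 0], 1], [[0.00098, 0.00022, -0.0001], [0, 0, 0], 1], [[0, 0, 0], [0, 0, 0], 1]]'

```text
time: 16.53
ee_pos: [0.5794, 0.2238, 0.0459]
ee_rot: [0.444, 0.552, -0.55, -0.442]
ft_force: [-2.0, -0.1, -4.8]
finger_gap: 0.0092
```

Call:
drive_tool --deltas '[[[0.00098, 0.00022, 0], [0, 0, 0], 1], [[0.00049, 0.00011, 0], [0, 0, 0], 1], [[0, 0, 0], [0, 0, 0], 1]]'

```text
time: 16.78
ee_pos: [0.5803, 0.224, 0.0457]
ee_rot: [0.443, 0.552, -0.551, -0.442]
ft_force: [-3.5, 0.1, -3.0]
finger_gap: 0.0091
```

Call:
drive_tool --deltas '[[[0.00098, 0.00022, 0], [0, 0, 0], 1], [[0, 0, 0], [0, 0, 0], 1], [[0, 0, 0], [0, 0, 0], 1]]'

```text
time: 17.03
ee_pos: [0.5807, 0.2241, 0.0457]
ee_rot: [0.443, 0.552, -0.551, -0.442]
ft_force: [-5.7, -1.3, -0.9]
finger_gap: 0.0091
```

Call:
drive_tool --deltas '[[[0.00098, 0.00022, 0], [0, 0, 0], 1], [[0, 0, 0], [0, 0, 0], 1], [[0, 0, 0], [0, 0, 0], 1]]'

```text
time: 17.28
ee_pos: [0.5807, 0.2241, 0.0457]
ee_rot: [-0.443, -0.551, 0.552, 0.443]
ft_force: [-6.0, -2.5, 0.2]
finger_gap: 0.0088
```

Call:
drive_tool --deltas '[[[0.00098, 0.00022, 0], [0, 0, 0], 1], [[0, 0, 0], [0, 0, 0], 1], [[0, 0, 0], [0, 0, 0], 1]]'

```text
time: 17.53
ee_pos: [0.5808, 0.2241, 0.0458]
ee_rot: [-0.442, -0.551, 0.552, 0.443]
ft_force: [-9.2, -3.1, 2.9]
finger_gap: 0.0091
```

```bash
python3 - <<'E'
from h import *
st()
b=np.mean([cap("side")["img"] for _ in range(3)],0).astype(np.uint8)
cv2.imwrite("pics/g5.png",cv2.resize(b[125:175,295:365],(784,560),interpolation=cv2.INTER_CUBIC))
E
```

```text
t 17.53 pos [0.5808 0.2241 0.0458] F [-9.19 -3.08  2.92] M [-0.25  1.17  0.03] gap 0.0091 q [ 0.26  0.51  1.67 -0.    0.97 -1.53]
jaw yaw 102.49 down [-2.6e-03 -9.0e-04 -1.0e+00]
```

View pics/g5.png

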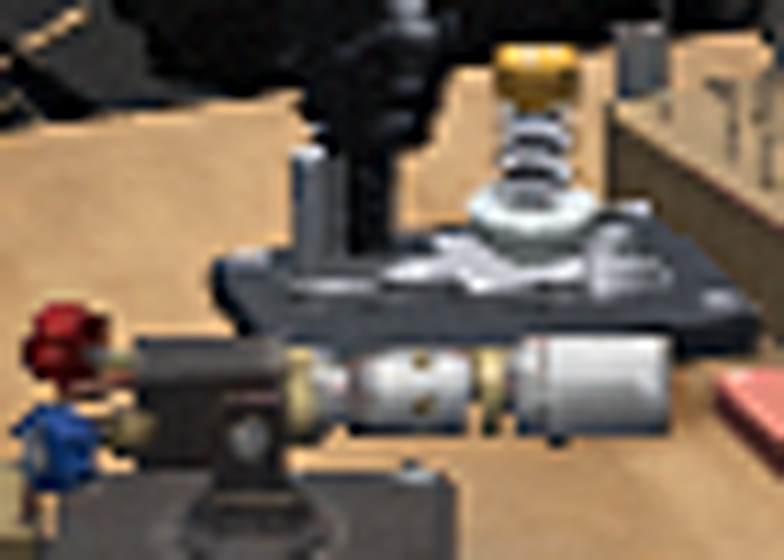

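The hump (crop 610,260) is clear beyond the collar, and the push dropped at the snap, then rose to 9.7 N with no movement, so it is home. I'll relax the push and release.

Call:
drive_tool --deltas '[[[-0.001, -0.0002, 0], [0, 0, 0], 1], [[-0.0012, -0.0003, 0], [0, 0, 0], 1], [[0, 0, 0], [0, 0, 0], 1], [[0, 0, 0], [0, 0, 0], 1]]'

```text
time: 18.02
ee_pos: [0.5807, 0.2241, 0.0457]
ee_rot: [0.443, 0.552, -0.551, -0.442]
ft_force: [-4.0, -1.0, -0.2]
finger_gap: 0.0087
```

```bash
python3 - <<'E'
from h import *
st()
E
```

```text
t 18.02 pos [0.5807 0.2241 0.0457] F [-4.   -0.96 -0.18] M [-0.22  0.61  0.06] gap 0.0087 q [ 0.26  0.51  1.67 -0.    0.96 -1.53]
jaw yaw 102.48 down [ 1.5e-03  2.0e-04 -1.0e+00]
```

Call:
drive_tool --deltas '[[[-0.0008, -0.0002, 0], [0, 0, 0], 1], [[0, 0, 0], [0, 0, 0], 1], [[0, 0, 0], [0, 0, 0], 0.6], [[0, 0, 0], [0, 0, 0], 0.4], [[0, 0, 0], [0, 0, 0], 0.2], [[0, 0, 0], [0, 0, 0], 0.1], [[0, 0, 0], [0, 0, 0], 0.1], [[0, 0, 0], [0, 0, 0], 0.1]]' --force 20

```text
time: 18.68
ee_pos: [0.58, 0.2241, 0.0457]
ee_rot: [0.443, 0.552, -0.551, -0.442]
ft_force: [0.1, 0.2, 0.3]
finger_gap: 0.0384
```

Call:
drive_tool --deltas '[[[0, 0, 0.01], [0, 0, 0], 0.1], [[0, 0, 0.02], [0, 0, 0], 0.1], [[0, 0, 0.03], [0, 0, 0], 0.1], [[0, 0, 0.03], [0, 0, 0], 0.1], [[-0.03, 0, 0.03], [0, 0, 0], 0.1], [[-0.04, 0, 0.02], [0, 0, 0], 0.1], [[-0.04, 0, 0], [0, 0, 0], 0.1], [[-0.04, 0, 0], [0, 0, 0], 0.1], [[-0.03, 0, 0], [0, 0, 0], 0.1], [[0, 0, 0], [0, 0, 0], 0.1], [[0, 0, 0], [0, 0, 0], 0.1]]'

```text
time: 19.6
ee_pos: [0.4015, 0.2241, 0.1847]
ee_rot: [0.443, 0.553, -0.551, -0.442]
ft_force: [-0.1, 0.0, -0.3]
finger_gap: 0.0383
```

```bash
python3 - <<'E'
from h import *
st()
a=np.mean([cap("top")["img"] for _ in range(3)],0).astype(np.uint8); b=np.mean([cap("side")["img"] for _ in range(3)],0).astype(np.uint8)
o=np.zeros((600,800,3),np.uint8); o[:350,:400]=cv2.resize(a[135:205,155:235],(400,350),interpolation=cv2.INTER_CUBIC); o[:350,400:]=cv2.resize(b[120:170,300:357],(400,350),interpolation=cv2.INTER_CUBIC)
o[350:,:]=cv2.resize(a,(800,500))[140:390]
cv2.imwrite("pics/g6.png",o)
E
```

```text
t 19.6 pos [0.4015 0.2241 0.1847] F [-0.15  0.   -0.27] M [ 0.04 -0.05 -0.05] gap 0.0383 q [ 0.36  0.15  1.84 -0.    1.15 -1.43]
jaw yaw 102.56 down [ 2.7e-03  9.0e-04 -1.0e+00]
```

View pics/g6.png

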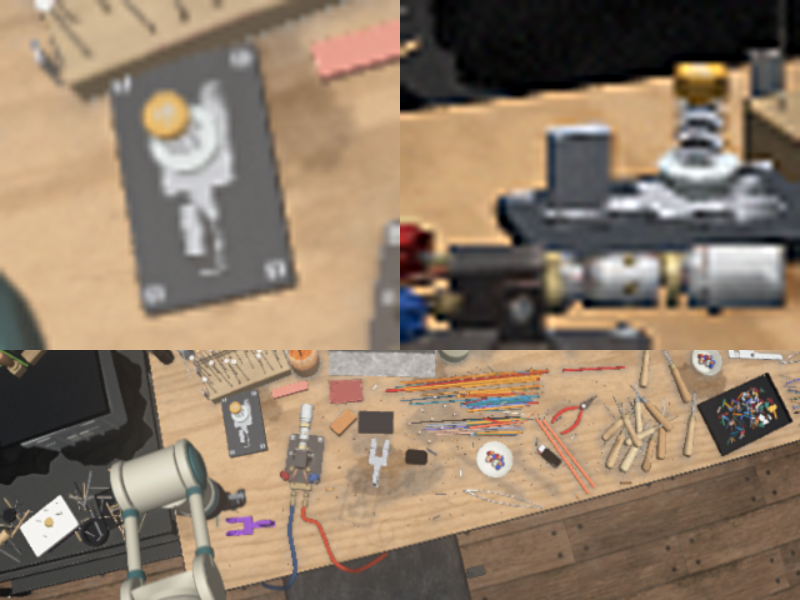

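The picture shows the spacer flat and square on the plate. The rod sits at the bottom of the gap, the prongs extend beyond the collar, the tab is upright and free, and the gripper is clear. The thin and purple spacers and the other items are in place. Handing in.

```bash
python3 -c "
from h import *
print(ticket.close_job())"
```

```text
the job is handed in; nothing more can be done
None
```

I slid the thick spacer, the one at top-view pixel (366,210), flat along the press plate onto the rod and under the collar, then let go and handed the job in at about 20 s.

**Push:**
- It took about 9 N for most of the ramps, with a brief peak of about 18 N while the nose tilted down about 0.5°, which I corrected. That peak passed the 15 N given for rod and collar if all of it bore on them, though it included friction from pressing down on the plate.
- Coming up onto the humps, the tool overcorrected to about 0.9° nose up and lifted up to about 1 mm. I levelled it before continuing.
- It took about 5 N on the humps.
- The push then dropped to 2 N at the snap. Within about 1.5 mm it rose to 9.7 N with no further movement.

**Last checks:** After release the force reading was near zero. The last pictures show the spacer lying flat and square with its prong humps beyond the collar. The thin spacer and the other items in view look unmoved. I could not measure the collar's final 2 mm lift in the images, so the snap rests on the force drop and the spacer's position.

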